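# One turn of the thickness planer's hand wheel

## Robot

A 7-joint arm with a two-finger parallel gripper is mounted at the origin on the work surface. World frame = base frame: x ahead of the robot, y to its left, z up, the work surface at z = 0. Lengths are in m, angles in rad, forces in N, time in s.
With the tool pointing down it reaches from about 0.4 to 0.875 m from the base axis. Payload 19.3 kg.
Tool frame: the origin (TCP) lies at the very end of the fingers, on their centre line; the grasp point (between the pads) lies 19 mm behind it (bot.grip_depth is the distance from the TCP to the grasp point, in m); z points along the fingers, y is the direction in which the jaws open and shut (so a half turn about z gives the same grasp; the last joint's range is limited). The gripper opens to 85 mm and grips with 20 to 120 N. Pads are 22 mm wide; open, the fingers measure 114 mm over their backs; the gripper's body (76 mm by 85 mm) begins 54 mm behind the grasp point. The pads swing forward as they close: fully open they stand 13 mm farther back than shut.
Start: joints at [1.072, 0.521, -0.036, 1.599, 0.021, 1.021, -0.113], TCP at [0.26, -0.568, 0.231] pointing down, gripper open.
Joint ranges: [-2.91, 2.91], [-0.3, 2.13], [-1.5, 1.42], [0.17, 2.43], [-1.26, 4.41], [0.16, 1.93], [-2.52, 2.52]. Speed limits (rad/s): [1.89, 1.89, 2.39, 2.39, 3.01, 3.01, 3.01].

## Interface

Orientations are given as [roll, pitch, yaw] about the fixed x, y, z axes, in that order (R = Rz(yaw) Ry(pitch) Rx(roll)).
In Python, from workcell import bot gives the robot as it stands. The module is installed in compiled form; this text tells all that it offers.
- The arm moves only by the tool apply_moves, never from a script. Its argument "increments" is text: rows parted by semicolons, each of 7 numbers parted by spaces: the closure, from -1 (fully open) to 1 (shut), so that 0 is half open, then the shift along the tool's x, y, z in cm, then the turn, a rotation vector about the tool's x, y, z in rad. In form: claw x y z ax ay az; .... A call has 1 to 8 rows; each row shifts and turns the commanded pose from where the row before left it, along the tool's axes as they then stand; what a row does not reach is not made up. A row lasts 1/12 s, in which the tool goes at most 41.7 mm and 7.16 degrees, less where a joint would pass 70% of its speed; a pose out of reach is approached as far as the arm can. A call with a gripper value outside its range is refused whole. The fingers move at their own pace and stop on an object; "newtons" is the grip in N (left out, the last holds). Time passes only in rows, so rows that do not move let the fingers close. It gives the time, the measured TCP pose, the force and the opening at its end, in the units of the state.
- bot.observe(): the state, without advancing time (a new reading comes with each control period).
- bot.grab_frame(name): name is "scene" or "top" or "wrist"; returns a dict with "color" (400x640x3 uint8, red, green, blue), "depth" (400x640 float32, m along the optical axis (not along the pixel's ray), 0 where there is no reading), "intrinsics" (3x3 intrinsics, pixels), "R" (3x3) and "t" (3): a world point X has camera coordinates R X + t; the wrist camera has in their place "mount" (4x4, takes a point from camera to tool coordinates, whose origin is the TCP and whose axes are the flange's). Camera axes: x right, y down, z forward; pixel columns grow to the right and rows downward; lengths in m; the calibration is good to about 2 mm. A picture is of the moment at which its call begins: read the wrist's pose just before it.
- bot.job_done(): hands the job in, once; it reports no verdict.
The state is a dict: "clock": time; "qpos": joint angles; "qd": joint speeds; "joint_efforts": joint torques, N m; "position": TCP position; "tool_rot": TCP orientation; "force": force on the tool from outside, world axes, zero at the start; "moment": the same for the moment, N m; "grip_width": finger opening in m.
Only numpy, scipy, OpenCV 4.12 (cv2) and the standard library are available. Lean on these libraries where they do the work, as an engineer would, in place of code of your own. Each camera call takes 0.05 s, during which the arm holds its last target. There are 200 camera calls.

## Task

Set the small bench thickness planer for the hull blank's next cut: push its hand wheel round clockwise (seen from above) by the upright handle through exactly one full turn, so that the handle stops back where it started. Push the handle gently with the fingers all the way, do not grip it, and leave everything else on the desk and on the planer's table where it lies.

Things in the scene. Friction and masses are not known exactly. Their poses are not given: they have to be found in the camera images.
- wheel (a joint): Angle of the planer's hand wheel in rad; grows as the wheel turns clockwise seen from above (6.283 more is one full turn, which lowers the cutter head 1 mm). No stop or detent within reach. It turns stiffly (about 3 N at the handle), does not spring back or coast, and stays where it is left. Starts anywhere between -2.6 and 2.6.
- wheel_centre (a point): Centre of the planer's hand wheel, on its upright axis, at the height of the rim's middle, about 226 mm above the desk. The wheel is of bare cast aluminium and lies level on top of the planer: a rim of 12 mm round bar, 122 mm over all, three spokes 120 degrees apart, and a hub 30 mm across that rises 13 mm above this point.
- handle_mid (a point): Middle of the wheel's handle, half-way up: a black upright round grip, 20 mm across and 50 mm tall, revolving freely on its own pin. It stands on the rim at the end of one spoke, 55 mm out from the wheel's axis, and reaches from 8 to 58 mm above wheel_centre; this point is 33 mm above wheel_centre. Nothing else on the planer stands above the rim but the hub.
- hull_blank: Pale basswood hull blank, 110 x 32 x 24 mm, pointed at one end, loose on the planer's table on the side towards the robot. Origin under its middle. Leave it where it lies.
- plank: Pale basswood offcut, 80 x 40 x 9 mm, loose on the planer's table on the far side. Origin under its middle. Leave it where it lies.
- cork_plug: Brown cork plug, 27 mm across at the top and 30 mm high, standing on the desk to the left of the planer. Origin under its middle. Leave it where it lies.
- tweezers: Long steel reach tweezers, 270 mm long and 7 mm high, lying on the desk to the right of the planer. Origin at mid-length on the desk. Leave them where they lie.
- flask: Clear pear-shaped glass flask lying in a dark wooden cradle, 205 x 106 mm and 121 mm high, on the left of the desk. Origin under the cradle's middle. Leave it where it lies.
- glue_bottle: Pale plastic glue bottle, 42 mm across and 105 mm high, standing on the right of the desk. Origin under its middle. Leave it where it stands.
- sanding_block: Cork sanding block, 95 x 50 x 27 mm, lying on the left of the desk, nearer the robot than the flask. Origin under its middle. Leave it where it lies.
- planer: Small grey bench thickness planer with four steel columns, 197 mm high under the wheel, 190 x 190 mm at its base, fixed to the desk. A narrow flat table, 330 mm long, 50 mm above the desk, runs through it along its x axis. Origin on the desk right under the wheel's axis. Its place and yaw differ each time.

How it is judged:
By the outcome, as a careful person would: the job done as asked, in the order asked, and still so for the second after the job is handed in, with the robot touching nothing.
It also fails if it takes over 61 s, if anything falls off the work surface, if the arm or the gripper's body presses on something with over 40 N, if the wrist force passes 120 N, or if a joint passes its speed limit or range.

## Working session

There is one attempt and no reset: what is moved stays moved. The work goes in short steps, Python scripts to look and compute and a tool call to move; the robot and the scene stay as the last step left them, time stands still between calls to the robot, and variables do not carry over. Pictures are saved under pics/ and viewed, and the job is handed in when it is done.

Besides the shell and the picture viewer there is one more tool, called after "Request:" in YAML: its name, and indented under it one key for each argument. apply_moves: Moves the arm, as the interface text tells. Its arguments: {"type":"object","properties":{"increments":{"type":"string"},"newtons":{"type":"number"}},"required":["increments"]}

```bash
mkdir -p pics; python3 - <<'E'
from workcell import bot
import cv2,numpy as np
s=bot.observe();print(s)
for n in ("scene","top"):
    f=bot.grab_frame(n);cv2.imwrite(f"pics/{n}0.png",f["color"][:,:,::-1]);np.savez(f"{n}0.npz",**f)
    print(n,f["intrinsics"],f["R"],f["t"])
E
```

```text
{'clock': 0.0, 'qpos': array([ 1.07181228,  0.5220377 , -0.03630435,  1.59998854,  0.02121337,
        1.02107047, -0.1127907 ]), 'qd': array([ 1.15282665e-03,  9.22087748e-04,  1.95909187e-03,  4.08511834e-04,
        8.00383040e-05, -8.90787892e-05, -8.46536735e-05]), 'joint_efforts': array([-1.57605285e-03, -9.27119422e+01,  1.97873734e+00, -3.69932413e+01,
        1.77247199e-02,  8.20844492e-03,  2.61670272e-05]), 'position': array([ 0.25967162, -0.56814927,  0.23071819]), 'tool_rot': array([-3.14047840e+00,  1.01146658e-04,  4.28770089e-01]), 'force': array([0.23164388, 0.57872944, 0.12754106]), 'moment': array([ 0.05676403, -0.0329018 ,  0.0235425 ]), 'grip_width': 0.08526275691835128}
scene [[442.28196942   0.         324.76841393]
 [  0.         442.28196942 200.48625127]
 [  0.           0.           1.        ]] [[-0.27667798  0.96095581 -0.00363742]
 [ 0.53291554  0.15028481 -0.83271574]
 [-0.79965638 -0.23233255 -0.55368878]] [ 0.13611132 -0.09881604  1.74514628]
top [[412.18834081   0.         324.70134779]
 [  0.         412.18834081 198.43011873]
 [  0.           0.           1.        ]] [[-0.01995495 -0.99936038 -0.02967548]
 [-0.99767558  0.02183805 -0.06454876]
 [ 0.06515552  0.02831844 -0.99747322]] [0.02217369 0.49647658 1.32224088]
```

View pics/scene0.png

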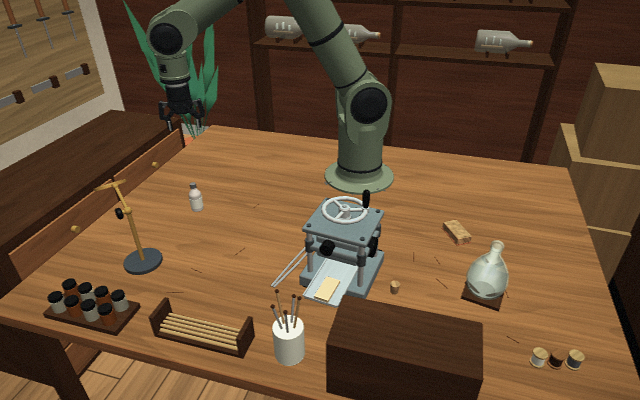

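View pics/top0.png

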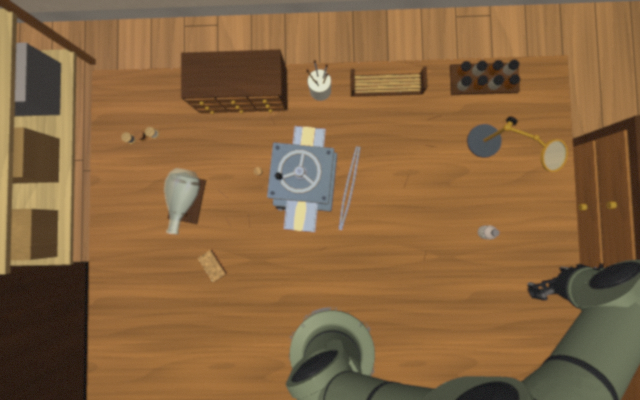

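The scene view shows the wheel at about (345,209) with its black handle at (366,199). In the top view the wheel is at (300,171) and the handle at (278,176). I'll zoom in on both and measure.

```bash
cat > h.py <<'E'
import numpy as np,cv2
def ray(f,u,v):
    K,R,t=f["intrinsics"],f["R"],f["t"]
    d=R.T@np.linalg.solve(K,[u,v,1.]);o=-R.T@t;return o,d/np.linalg.norm(d)
def plane(f,u,v,z):
    o,d=ray(f,u,v);return o+d*(z-o[2])/d[2]
def tri(fa,a,fb,b):
    o1,d1=ray(fa,*a);o2,d2=ray(fb,*b)
    s=np.linalg.lstsq(np.c_[d1,-d2],o2-o1,rcond=None)[0]
    p,q=o1+s[0]*d1,o2+s[1]*d2;return (p+q)/2,np.linalg.norm(p-q)
def proj(f,X):
    c=f["R"]@np.asarray(X)+f["t"];p=f["intrinsics"]@c;return p[:2]/p[2]
E
python3 - <<'E'
import numpy as np,cv2
from h import *
T=dict(np.load("top0.npz"));S=dict(np.load("scene0.npz"))
a=cv2.resize(T["color"][115:245,240:370],None,fx=5,fy=5,interpolation=cv2.INTER_CUBIC)[:590]
cv2.imwrite("pics/tz.png",a[:,:,::-1])
b=cv2.resize(S["color"][180:310,260:400],None,fx=4.5,fy=4.5,interpolation=cv2.INTER_CUBIC)
cv2.imwrite("pics/sz.png",b[:,:,::-1])
E
```

```text
(no output)
```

View pics/tz.png

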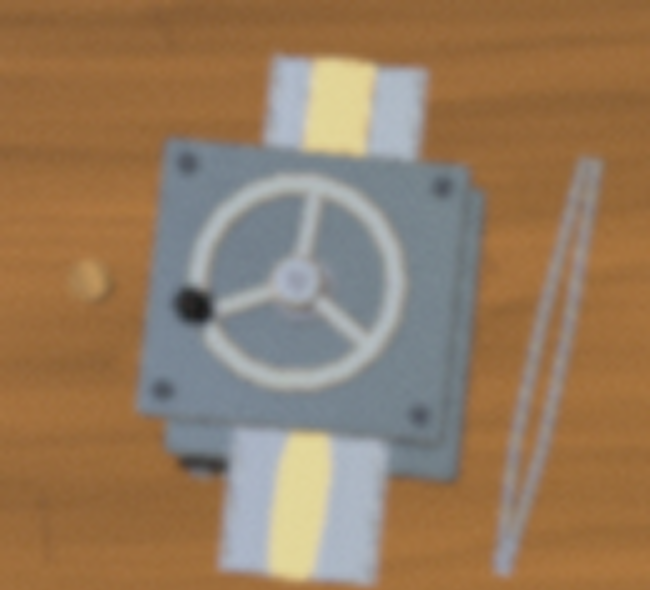

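View pics/sz.png

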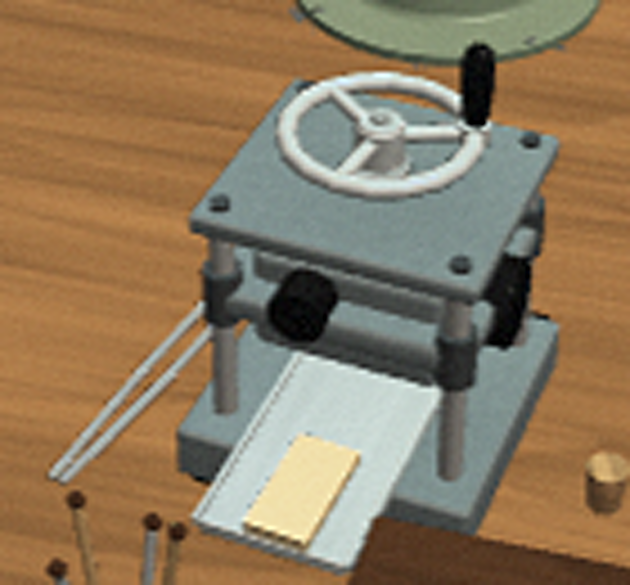

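The top zoom shows the rim centred near (297,282) and the handle at (194,305). The scene zoom shows the handle upright, running from (478,45) to (478,125). I'll fit both with masks and triangulate.

```bash
cat > wm.py <<'E'
from h import *
def top_wheel(T):
    c=T["color"].astype(int);hsv=cv2.cvtColor(T["color"],cv2.COLOR_RGB2HSV)
    return hsv
E
python3 - <<'E'
from h import *
T=dict(np.load("top0.npz"));S=dict(np.load("scene0.npz"))
res={}
for n,f,(u0,u1,v0,v1) in (("top",T,(268,336,142,205)),("scene",S,(315,375,190,226))):
    hsv=cv2.cvtColor(f["color"],cv2.COLOR_RGB2HSV)
    roi=hsv[v0:v1,u0:u1]
    m=((roi[...,2]>165)&(roi[...,1]<45)).astype(np.uint8)
    big=cv2.resize(m*255,None,fx=8,fy=8,interpolation=cv2.INTER_LINEAR)
    cv2.imwrite(f"pics/m_{n}.png",big)
    cs,_=cv2.findContours(m,cv2.RETR_EXTERNAL,cv2.CHAIN_APPROX_NONE)
    k=max(cs,key=lambda c:cv2.boundingRect(c)[2]*cv2.boundingRect(c)[3])
    hull=cv2.convexHull(k)
    e=cv2.fitEllipse(hull);print(n,"ellipse",e[0][0]+u0,e[0][1]+v0,e[1],e[2])
    res[n]=(e[0][0]+u0,e[0][1]+v0)
    d=(roi[...,2]<45).astype(np.uint8)
    if n=="scene":
        d=(hsv[180:215,355:380,2]<55).astype(np.uint8);u0,v0=355,180
    N,l,st,ce=cv2.connectedComponentsWithStats(d)
    for i in range(1,N):
        if st[i,4]>8: print("dark",st[i,:2]+[u0,v0],st[i,2:],ce[i]+[u0,v0])
print("centre tri",tri(T,res["top"],S,res["scene"]))
print("top@0.226",plane(T,*res["top"],.226),"scene@",plane(S,*res["scene"],.226))
E
```

```text
top ellipse 298.7712993621826 170.79652976989746 (41.85024642944336, 42.38548278808594) 41.109989166259766
dark [277 174] [ 4  5 15] [278.53333333 175.86666667]
scene ellipse 344.19265365600586 209.02682304382324 (26.50448989868164, 44.983497619628906) 93.01325988769531
dark [362 190] [  8  18 112] [365.66964286 198.33035714]
centre tri (array([0.56108913, 0.0746017 , 0.22718126]), np.float64(0.0021593046233881396))
top@0.226 [0.56097258 0.0757541  0.226     ] scene@ [0.55978973 0.07319167 0.226     ]
```

```bash
python3 - <<'E'
from h import *
T=dict(np.load("top0.npz"));S=dict(np.load("scene0.npz"))
for b in ((365.67,198.33),):
    print("handle tri",tri(T,(278.5,175.9),S,b))
    print(plane(S,*b,.259))
print("top .28",plane(T,278.5,175.9,.284),plane(T,278.5,175.9,.259))
C=np.array([.5604,.0745,.226])
for z in(.259,):
  for n,f,uv in(("S",S,(365.67,198.33)),("T",T,(278.5,175.9))):
    p=plane(f,*uv,z if n=="S" else .278);c=plane(f,*((298.77,170.8) if n=="T" else (344.19,209.03)),.226)
    d=p-c;print(n,np.hypot(*d[:2]),np.degrees(np.arctan2(d[1],d[0])))
print("glue",plane(T,488,232,.05))
E
```

```text
handle tri (array([0.54427171, 0.12641841, 0.25920201]), np.float64(0.001821511136294799))
[0.54433061 0.12551168 0.259     ]
top .28 [0.5410141  0.12382803 0.284     ] [0.54409109 0.1273395  0.259     ]
S 0.05456366077032119 106.47615325278267
T 0.05255014548233109 111.44232745600856
glue [ 0.37881633 -0.49548566  0.05      ]
```

Request:
apply_moves:
  increments: "0.7 1.5 -1.4 -1.5 0 0 0;0.7 2.6 -2.4 -1.4 0 0 0;0.7 2.6 -2.4 -1.4 0 0 0;0.7 2.6 -2.4 -1.4 0 0 0;0.7 2.6 -2.4 -1.4 0 0 0;0.7 2.6 -2.4 -1.4 0 0 0;0.7 2.6 -2.4 -1.4 0 0 0;0.7 2.6 -2.4 -1.4 0 0 0"
  newtons: 20

```text
clock: 0.77
position: [0.3635, -0.3192, 0.3449]
tool_rot: [-3.141, 0.0, 0.429]
force: [0.8, -0.1, 0.3]
grip_width: 0.0129
```

Request:
apply_moves:
  increments: "0.7 2.6 -2.4 0 0 0 -0.12;0.7 2.6 -2.4 0 0 0 0;0.7 2.6 -2.4 0 0 0 0;0.7 2.6 -2.4 0 0 0 0;0.7 2.6 -2.4 0 0 0 0;0.7 2.6 -2.4 0 0 0 0;0.7 0 0 0 0 0 0;0.7 0 0 0 0 0 0"

```text
clock: 1.43
position: [0.4256, -0.1166, 0.3442]
tool_rot: [-3.141, 0.0, 0.552]
force: [0.5, -1.2, 0.5]
grip_width: 0.0125
```

```bash
python3 - <<'E'
from workcell import bot
import cv2,numpy as np
s=bot.observe();print({k:np.round(v,4) for k,v in s.items() if k!="joint_efforts"})
f=bot.grab_frame("wrist");cv2.imwrite("pics/w1.png",f["color"][:,:,::-1]);print(f["mount"],f["intrinsics"])
E
```

```text
{'clock': np.float64(1.4333), 'qpos': array([ 0.4388,  0.118 , -0.3365,  1.8829,  0.0425,  1.1477, -0.9317]), 'qd': array([0.036 , 0.0029, 0.0408, 0.0018, 0.0066, 0.0005, 0.0252]), 'position': array([ 0.4256, -0.1166,  0.3442]), 'tool_rot': array([-3.1414,  0.    ,  0.5521]), 'force': array([ 0.5203, -1.1803,  0.4849]), 'moment': array([ 0.0066, -0.0188,  0.0489]), 'grip_width': np.float64(0.0125)}
[[-2.51635928e-04 -9.57601686e-01 -2.88095381e-01  7.35148841e-02]
 [ 9.99999878e-01 -1.18223482e-04 -4.80482855e-04  2.94927022e-04]
 [ 4.26051552e-04 -2.88095467e-01  9.57601598e-01 -1.42316093e-01]
 [ 0.00000000e+00  0.00000000e+00  0.00000000e+00  1.00000000e+00]] [[343.2312876    0.         320.20608706]
 [  0.         343.2312876  201.80589136]
 [  0.           0.           1.        ]]
```

View pics/w1.png

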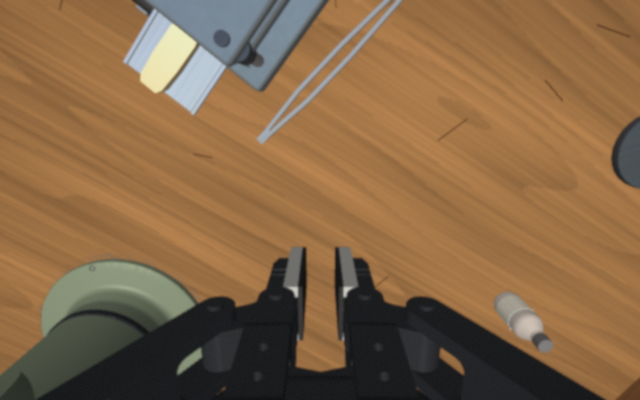

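The wrist view shows the planer at the upper left and the fingers at rows 250–400, with the gap at 12.5 mm. Next I'll move to a viewing pose that puts the wheel in the wrist image.

Request:
apply_moves:
  increments: "0.7 2.9 -2 0 0 0 0;0.7 2.9 -2 0 0 0 0;0.7 2.9 -2 0 0 0 0;0.7 2.9 -2 0 0 0 0;0.7 2.9 -2 0 0 0 0;0.7 0 0 0 0 0 0.1;0.7 0 0 0 0 0 0.1;0.7 0 0 0 0 0 0"

```text
clock: 2.15
position: [0.497, 0.0419, 0.3439]
tool_rot: [-3.142, 0.001, 0.343]
force: [0.5, -0.4, 0.1]
grip_width: 0.0126
```

```bash
python3 - <<'E'
from workcell import bot
import cv2,numpy as np
s=bot.observe();print({k:np.round(v,4) for k,v in s.items() if k!="joint_efforts"})
f=bot.grab_frame("wrist");cv2.imwrite("pics/w2.png",f["color"][:,:,::-1])
np.savez("w2.npz",pos=s["position"],rot=s["tool_rot"],**f)
E
```

```text
{'clock': np.float64(2.15), 'qpos': array([ 0.1516,  0.231 , -0.4297,  1.7538,  0.1034,  1.18  , -1.5358]), 'qd': array([ 0.0231, -0.0075, -0.0163,  0.0038,  0.0051,  0.0018,  0.1856]), 'position': array([0.497 , 0.0419, 0.3439]), 'tool_rot': array([-3.1416e+00,  1.0000e-03,  3.4260e-01]), 'force': array([ 0.4952, -0.4077,  0.0615]), 'moment': array([ 0.0354, -0.0447,  0.0056]), 'grip_width': np.float64(0.0126)}
```

View pics/w2.png

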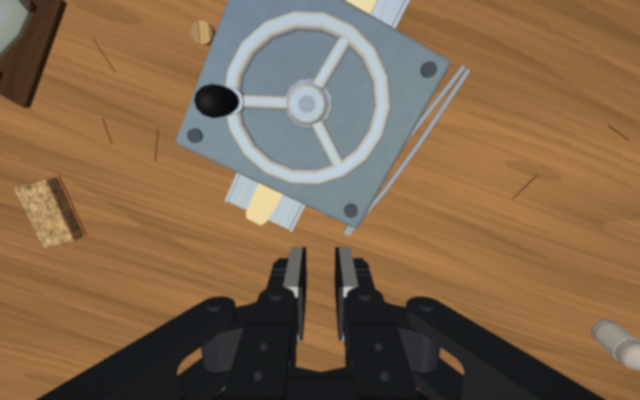

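The wheel centre is at about (308,103), the handle at (216,101), and the spokes are clearly visible. I'll measure the centre and the spoke angles from this view.

```bash
cat > wr.py <<'E'
from h import *
from scipy.spatial.transform import Rotation as Ro
def pose(f):
    M=np.eye(4);M[:3,:3]=Ro.from_euler("xyz",f["rot"]).as_matrix();M[:3,3]=f["pos"]
    W=np.linalg.inv(M@f["mount"]);f["R"],f["t"]=W[:3,:3],W[:3,3];return f
def wheel(f,box,dz=.226):
    u0,u1,v0,v1=box
    hsv=cv2.cvtColor(f["color"],cv2.COLOR_RGB2HSV)[v0:v1,u0:u1]
    m=((hsv[...,2]>150)&(hsv[...,1]<50)).astype(np.uint8)
    cs,_=cv2.findContours(m,cv2.RETR_EXTERNAL,cv2.CHAIN_APPROX_NONE)
    k=max(cs,key=lambda c:cv2.boundingRect(c)[2]*cv2.boundingRect(c)[3])
    e=cv2.fitEllipse(cv2.convexHull(k));c=(e[0][0]+u0,e[0][1]+v0)
    C=plane(f,*c,dz)
    # rays: brightness on circles of radius 22..44 mm about the centre
    g=f["color"].min(2).astype(np.float32)
    an=np.radians(np.arange(0,360,.5));acc=np.zeros(len(an))
    for r in np.arange(.025,.044,.002):
        P=np.array([proj(f,C+[r*np.cos(a),r*np.sin(a),0]) for a in an],np.float32)
        acc+=cv2.remap(g,P[:,0].reshape(-1,1),P[:,1].reshape(-1,1),cv2.INTER_LINEAR).ravel()
    # phase of third harmonic of the spoke brightness
    w=np.clip(acc/acc.max()-.85,0,None)
    # three peaks
    out=[];ww=acc-np.median(acc)
    sm=np.convolve(np.r_[ww,ww,ww],np.ones(15)/15,'same')[720:1440]
    x=sm.copy()
    for _ in range(3):
        i=int(x.argmax());j=np.arange(i-24,i+25);q=np.clip(sm[j%720],0,None)
        out.append(float((q*(j*.5)).sum()/q.sum())%360)
        x[np.arange(i-60,i+61)%720]=-1e9
    d=(f["color"][v0:v1,u0:u1].max(2)<50).astype(np.uint8)
    n,l,st,ce=cv2.connectedComponentsWithStats(d)
    dk=[(ce[i]+[u0,v0],st[i]) for i in range(1,n) if st[i,4]>300]
    return c,e[1],C,sorted(out),dk
E
python3 - <<'E'
from wr import *
f=pose(dict(np.load("w2.npz")))
c,ax,C,sp,dk=wheel(f,(190,400,5,190));print(c,ax,C,sp,dk)
for u,_ in dk:
  for z in(.259,.27,.284): print(z,plane(f,*u,z))
S=dict(np.load("scene0.npz"));print("tri centre",tri(f,c,S,(344.19,209.03)), "handle",tri(f,dk[0][0],S,(365.67,198.33)))
E
```

```text
(291.5583953857422, 99.54991149902344) (175.2472686767578, 200.77159118652344) [0.55854021 0.08579608 0.226     ] [114.56321617505148, 241.47013226994846, 329.26288668670037] [(array([215.59046693, 100.65077821]), array([   5,   80,   43,   32, 1028], dtype=int32))]
0.259 [0.5427234  0.12855489 0.259     ]
0.27 [0.54387375 0.12554598 0.27      ]
0.284 [0.54533783 0.12171646 0.284     ]
tri centre (array([0.56035941, 0.07966257, 0.22812557]), np.float64(0.012415322772702672)) handle (array([0.54335296, 0.12690882, 0.25918466]), np.float64(0.0032788529483474566))
```

```bash
python3 - <<'E'
from wr import *
f=pose(dict(np.load("w2.npz")))
hsv=cv2.cvtColor(f["color"],cv2.COLOR_RGB2HSV)
for p in((240,102),(200,85),(308,103),(270,102),(250,130),(330,60)):print(p,hsv[p[1],p[0]])
m=((hsv[...,2]>180)&(hsv[...,1]<50)).astype(np.uint8)*255
cv2.imwrite("pics/m2.png",cv2.resize(m[0:200,180:420],None,fx=3,fy=3))
E
```

```text
(240, 102) [105  34 193]
(200, 85) [102  47 147]
(308, 103) [107  29 177]
(270, 102) [105  33 217]
(250, 130) [100  41 148]
(330, 60) [106  37 220]
```

View pics/m2.png

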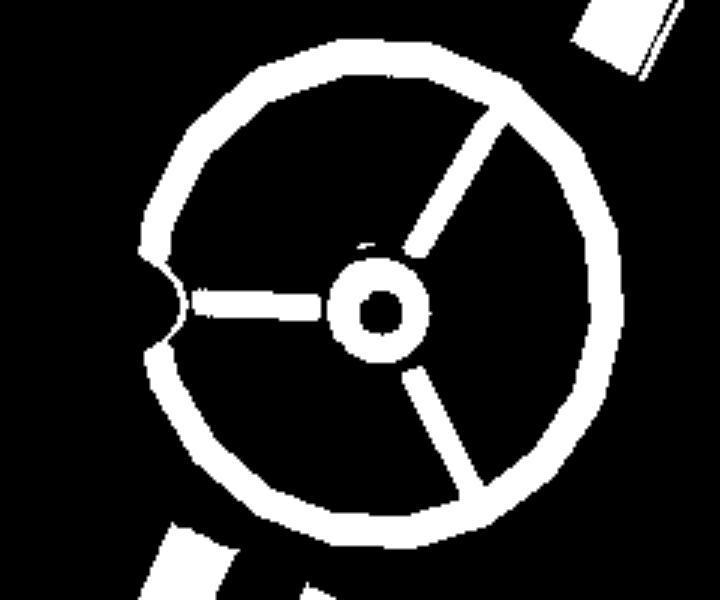

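The mask at V>180 isolates the rim and spokes cleanly, so I'll use that threshold.

```bash
sed -i 's/\[...,2\]>150/[...,2]>180/' wr.py; python3 - <<'E'
from wr import *
f=pose(dict(np.load("w2.npz")))
c,ax,C,sp,dk=wheel(f,(190,400,5,190));print(c,ax,C,sp)
S=dict(np.load("scene0.npz"));print("tri centre",tri(f,c,S,(344.19,209.03)))
h=plane(f,*dk[0][0],.265)-C;print(np.hypot(*h[:2]),np.degrees(np.arctan2(h[1],h[0])))
E
```

```text
(305.86853790283203, 97.38382720947266) (162.9424591064453, 170.47732543945312) [0.56345287 0.07649368 0.226     ] [114.12681088359399, 224.05574690630004, 343.43350982396987]
tri centre (array([0.56377732, 0.07527829, 0.22907471]), np.float64(0.002265847642661704))
0.05427951159045219 111.73673926896254
```

```bash
cat >> wr.py <<'E'
def wheel2(f,box):
    """centre by fitting outer-rim points (ray-cast to rim-middle plane) with a circle r=.061, handle sector left out; spokes about it"""
    u0,u1,v0,v1=box
    hsv=cv2.cvtColor(f["color"],cv2.COLOR_RGB2HSV)[v0:v1,u0:u1]
    m=((hsv[...,2]>180)&(hsv[...,1]<50)).astype(np.uint8)
    n,l,st,_=cv2.connectedComponentsWithStats(m);k=1+np.argmax(st[1:,2]*st[1:,3])
    cs,_=cv2.findContours((l==k).astype(np.uint8),cv2.RETR_EXTERNAL,cv2.CHAIN_APPROX_NONE)
    P=np.array([plane(f,u+u0,v+v0,.226)[:2] for u,v in max(cs,key=len)[:,0]])
    from scipy.optimize import least_squares
    s=least_squares(lambda x:np.hypot(*(P-x[:2]).T)-x[2],[*P.mean(0),.061],loss="soft_l1",f_scale=.001).x
    C=np.array([s[0],s[1],.226])
    y,x=np.nonzero(m);Q=np.array([plane(f,a+u0,b+v0,.226)[:2] for a,b in zip(x,y)])-C[:2]
    r=np.hypot(*Q.T);A=np.degrees(np.arctan2(Q[:,1],Q[:,0]));A=A[(r>.024)&(r<.046)]
    ph=np.degrees(np.angle(np.exp(3j*np.radians(A)).mean()))/3
    per=[]
    for j in range(3):
        c0=ph+120*j;d=(A-c0+180)%360-180;per.append((c0+np.median(d[abs(d)<25]))%360)
    return C,s[2],ph%120,per
E
python3 - <<'E'
from wr import *
f=pose(dict(np.load("w2.npz")))
print(wheel2(f,(190,400,5,190)))
print("hub",plane(f,307.5,103.5,.239))
E
```

```text
(array([0.55971598, 0.07499682, 0.226     ]), np.float64(0.05875914236904876), np.float64(107.26304848794037), [np.float64(347.5774997038607), np.float64(106.95426330403748), np.float64(227.09535204910603)])
hub [0.56015122 0.07361361 0.239     ]
```

All three spokes agree. The centre is (0.5597, 0.0750) and the handle is at 107.2°. Now I'll go behind the handle at height and turn the yaw by about +3.1 rad, so the −x face does the pushing.

Request:
apply_moves:
  increments: "0.7 1.4 -2.2 0 0 0 0;0.7 1.4 -2.2 0 0 0 0;0.7 1.4 -2.2 0 0 0 0;0.7 0 0 0 0 0 -0.12;0.7 0 0 0 0 0 -0.12;0.7 0 0 0 0 0 -0.12;0.7 0 0 0 0 0 -0.12;0.7 0 0 0 0 0 -0.12"

```text
clock: 2.87
position: [0.5139, 0.118, 0.3443]
tool_rot: [3.141, 0.0, 0.957]
force: [-0.5, -0.8, -0.2]
grip_width: 0.0129
```

Request:
apply_moves:
  increments: "0.7 0 0 0 0 0 -0.12;0.7 0 0 0 0 0 -0.12;0.7 0 0 0 0 0 -0.12;0.7 0 0 0 0 0 -0.12;0.7 0 0 0 0 0 -0.12;0.7 0 0 0 0 0 -0.12;0.7 0 0 0 0 0 -0.12;0.7 0 0 0 0 0 -0.12"

```text
clock: 3.53
position: [0.514, 0.1179, 0.3443]
tool_rot: [-3.141, 0.0, 1.917]
force: [0.3, -0.3, 0.1]
grip_width: 0.0127
```

Request:
apply_moves:
  increments: "0.7 0 0 0 0 0 -0.12;0.7 0 0 0 0 0 -0.12;0.7 0 0 0 0 0 -0.12;0.7 0 0 0 0 0 -0.12;0.7 0 0 0 0 0 -0.12;0.7 0 0 0 0 0 -0.12;0.7 0 0 0 0 0 -0.12;0.7 0 0 0 0 0 -0.12"

```text
clock: 4.2
position: [0.514, 0.1179, 0.3443]
tool_rot: [-3.141, 0.0, 2.877]
force: [0.3, 0.5, -0.4]
grip_width: 0.013
```

Request:
apply_moves:
  increments: "0.7 0 0 0 0 0 -0.12;0.7 0 0 0 0 0 -0.12;0.7 0 0 0 0 0 -0.12;0.7 0 0 0 0 0 -0.12;0.7 0 0 0 0 0 -0.1;0.7 0 0 0 0 0 0;0.7 0 0 0 0 0 0"

```text
clock: 4.78
position: [0.514, 0.1181, 0.3442]
tool_rot: [3.142, -0.0, -2.837]
force: [-0.8, -0.1, -0.5]
grip_width: 0.0131
```

```bash
python3 - <<'E'
from workcell import bot
import numpy as np
s=bot.observe();print({k:np.round(v,4) for k,v in s.items() if k!="joint_efforts"})
E
```

```text
{'clock': np.float64(4.7833), 'qpos': array([ 0.4515,  0.4235, -1.0816,  1.6667,  0.3873,  1.2877,  1.1712]), 'qd': array([-0.0142, -0.0067,  0.0105,  0.0004, -0.0046, -0.0017, -0.0399]), 'position': array([0.514 , 0.1181, 0.3442]), 'tool_rot': array([ 3.1415e+00, -2.0000e-04, -2.8368e+00]), 'force': array([-0.8491, -0.0796, -0.4561]), 'moment': array([-0.0019, -0.0559,  0.0125]), 'grip_width': np.float64(0.0131)}
```

Request:
apply_moves:
  increments: "0.7 0 0 2.4 0 0 0;0.7 0 0 2.4 0 0 0;0.7 0 0 2.4 0 0 0;0.7 0 0 2.4 0 0 0;0.7 0 0 0 0 0 0;0.7 0 0 0 0 0 0"

```text
clock: 5.28
position: [0.5136, 0.1189, 0.2483]
tool_rot: [3.141, -0.001, -2.836]
force: [0.2, 0.1, 0.5]
grip_width: 0.0126
```

```bash
cat > st.py <<'E'
from workcell import bot
import numpy as np
C=np.array([.5597,.0750])
def st():
    s=bot.observe();p=s["position"];psi=s["tool_rot"][2]
    X=np.array([np.cos(psi),np.sin(psi)]);Y=np.array([np.sin(psi),-np.cos(psi)]);d=p[:2]-C
    print("clk %.2f z %.4f psi %.1f | rel C in tool: x %.1f y %.1f mm | F"%(s["clock"],p[2],np.degrees(psi),1e3*d@X,1e3*d@Y),np.round(s["force"],1),"Ft(x) %.1f w %.4f"%(s["force"][:2]@X,s["grip_width"]),"q",np.round(s["qpos"],2), "polar %.1f"%np.degrees(np.arctan2(d[1],d[0])))
if __name__=="__main__": st()
E
python3 st.py; python3 - <<'E'
from workcell import bot
import cv2
f=bot.grab_frame("scene");cv2.imwrite("pics/s3.png",cv2.resize(f["color"][130:310,260:440],None,fx=3.3,fy=3.3,interpolation=cv2.INTER_CUBIC)[:,:,::-1])
E
```

```text
clk 5.28 z 0.2483 psi -162.5 | rel C in tool: x 30.8 y 55.8 mm | F [0.2 0.1 0.5] Ft(x) -0.2 w 0.0126 q [ 0.4   0.52 -1.02  1.8   0.49  1.11  1.08] polar 136.4
```

View pics/s3.png

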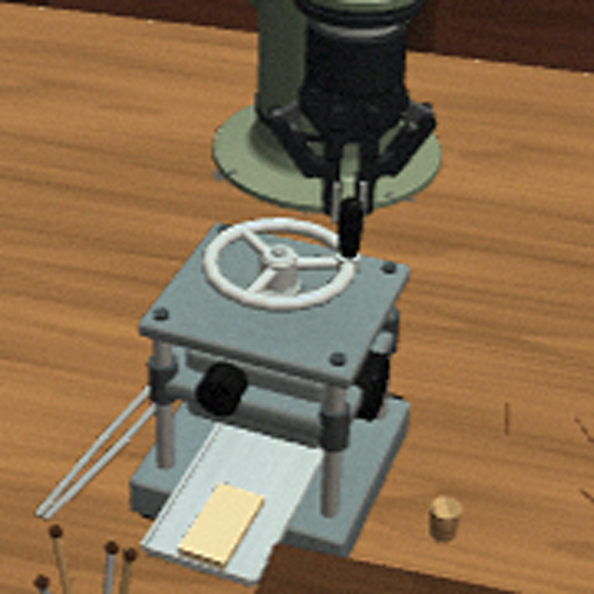

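The fingers stand behind the handle and are centred on it. I'll close in slowly, watching the force.

Request:
apply_moves:
  increments: "0.7 -0.4 0 0 0 0 0;0.7 -0.4 0 0 0 0 0;0.7 -0.2 0 0 0 0 0;0.7 0 0 0 0 0 0;0.7 0 0 0 0 0 0"

```text
clock: 5.75
position: [0.5235, 0.1223, 0.2486]
tool_rot: [3.141, 0.0, -2.835]
force: [0.6, 0.7, 0.0]
grip_width: 0.0126
```

```bash
python3 st.py
```

```text
clk 5.75 z 0.2486 psi -162.4 | rel C in tool: x 20.2 y 56.1 mm | F [0.6 0.7 0. ] Ft(x) -0.8 w 0.0126 q [ 0.38  0.53 -1.02  1.78  0.5   1.12  1.08] polar 127.4
```

Request:
apply_moves:
  increments: "0.7 -0.2 0 0 0 0 0;0.7 0 0 0 0 0 0;0.7 0 0 0 0 0 0"

```text
clock: 6.0
position: [0.5252, 0.1227, 0.2483]
tool_rot: [-3.141, -0.0, -2.835]
force: [-0.7, -1.5, 1.3]
grip_width: 0.0133
```

```bash
python3 st.py
```

```text
clk 6.00 z 0.2483 psi -162.4 | rel C in tool: x 18.5 y 55.9 mm | F [-0.7 -1.5  1.3] Ft(x) 1.2 w 0.0133 q [ 0.38  0.54 -1.01  1.77  0.5   1.12  1.08] polar 125.9
```

Request:
apply_moves:
  increments: "0.7 -0.5 0.14 0 0 0 0.09;0.7 -0.5 0.14 0 0 0 0.09;0.7 -0.5 0.14 0 0 0 0.09;0.7 -0.5 0.14 0 0 0 0.09"

```text
clock: 6.33
position: [0.5438, 0.1315, 0.2482]
tool_rot: [-3.141, -0.001, 3.084]
force: [-3.3, -2.6, 2.1]
grip_width: 0.0127
```

```bash
python3 st.py; python3 - <<'E'
from workcell import bot
import cv2
f=bot.grab_frame("scene");cv2.imwrite("pics/s4.png",cv2.resize(f["color"][130:310,260:440],None,fx=3.3,fy=3.3,interpolation=cv2.INTER_CUBIC)[:,:,::-1])
E
```

```text
clk 6.33 z 0.2482 psi 176.7 | rel C in tool: x 19.1 y 55.5 mm | F [-3.3 -2.6  2.1] Ft(x) 3.2 w 0.0127 q [ 0.29  0.53 -0.91  1.72  0.46  1.12  0.75] polar 105.8
```

View pics/s4.png

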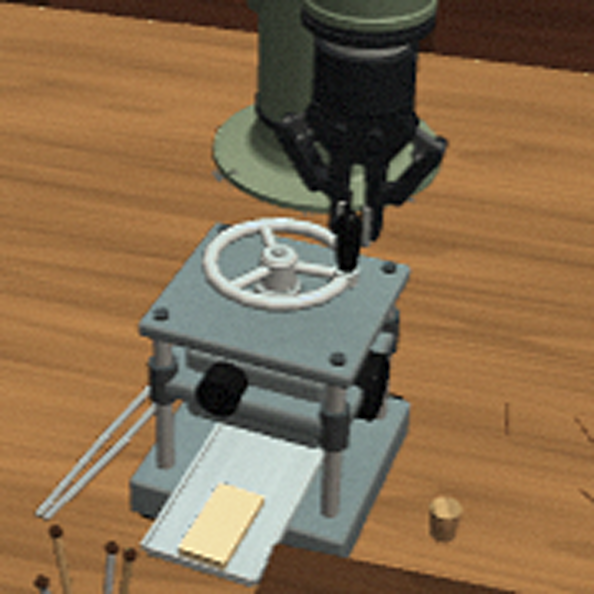

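The wheel is turning with about 3 N at the handle, and the handle is seated against the fingers. I'll continue.

Request:
apply_moves:
  increments: "0.7 -0.5 0.14 0 0 0 0.09;0.7 -0.5 0.14 0 0 0 0.09;0.7 -0.5 0.14 0 0 0 0.09;0.7 -0.5 0.14 0 0 0 0.09;0.7 -0.5 0.14 0 0 0 0.09;0.7 -0.5 0.14 0 0 0 0.09;0.7 -0.5 0.14 0 0 0 0.09;0.7 -0.5 0.14 0 0 0 0.09"

```text
clock: 7.05
position: [0.5841, 0.1282, 0.2482]
tool_rot: [-3.141, -0.001, 2.367]
force: [-3.9, 0.9, 1.8]
grip_width: 0.013
```

```bash
python3 st.py
```

```text
clk 7.05 z 0.2482 psi 135.6 | rel C in tool: x 19.8 y 55.1 mm | F [-3.9  0.9  1.8] Ft(x) 3.5 w 0.0130 q [ 0.17  0.54 -0.72  1.63  0.39  1.12  0.15] polar 65.4
```

Request:
apply_moves:
  increments: "0.7 -0.5 0.15 0 0 0 0.09;0.7 -0.5 0.15 0 0 0 0.09;0.7 -0.5 0.15 0 0 0 0.09;0.7 -0.5 0.15 0 0 0 0.09;0.7 -0.5 0.15 0 0 0 0.09;0.7 -0.5 0.15 0 0 0 0.09;0.7 -0.5 0.15 0 0 0 0.09;0.7 -0.5 0.15 0 0 0 0.09"

```text
clock: 7.72
position: [0.6128, 0.0993, 0.2483]
tool_rot: [3.142, -0.001, 1.648]
force: [-0.8, 3.5, 0.4]
grip_width: 0.0125
```

```bash
python3 st.py
```

```text
clk 7.72 z 0.2483 psi 94.4 | rel C in tool: x 20.2 y 54.8 mm | F [-0.8  3.5  0.4] Ft(x) 3.6 w 0.0125 q [ 0.1   0.54 -0.54  1.57  0.3   1.11 -0.43] polar 24.6
```

Request:
apply_moves:
  increments: "0.7 -0.5 0.15 0 0 0 0.09;0.7 -0.5 0.15 0 0 0 0.09;0.7 -0.5 0.15 0 0 0 0.09;0.7 -0.5 0.15 0 0 0 0.09;0.7 -0.5 0.15 0 0 0 0.09;0.7 -0.5 0.15 0 0 0 0.09;0.7 -0.5 0.15 0 0 0 0.09;0.7 -0.5 0.15 0 0 0 0.09"

```text
clock: 8.38
position: [0.6156, 0.0581, 0.2483]
tool_rot: [3.141, -0.002, 0.927]
force: [4.3, 1.7, -0.6]
grip_width: 0.0127
```

```bash
python3 st.py; python3 - <<'E'
from workcell import bot
import cv2
f=bot.grab_frame("scene");cv2.imwrite("pics/s5.png",cv2.resize(f["color"][130:310,260:440],None,fx=3.3,fy=3.3,interpolation=cv2.INTER_CUBIC)[:,:,::-1])
E
```

```text
clk 8.38 z 0.2483 psi 53.1 | rel C in tool: x 20.0 y 54.9 mm | F [ 4.3  1.7 -0.6] Ft(x) 3.9 w 0.0127 q [ 0.06  0.51 -0.37  1.59  0.2   1.08 -1.  ] polar -16.8
```

View pics/s5.png

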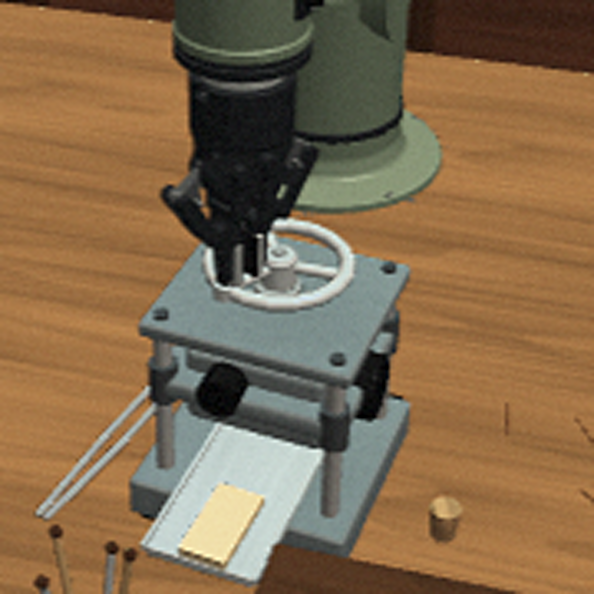

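It is still seated, and the wrist has plenty of range left. I'll do 12 more rows before changing the hold.

Request:
apply_moves:
  increments: "0.7 -0.5 0.15 0 0 0 0.09;0.7 -0.5 0.15 0 0 0 0.09;0.7 -0.5 0.15 0 0 0 0.09;0.7 -0.5 0.15 0 0 0 0.09;0.7 -0.5 0.15 0 0 0 0.09;0.7 -0.5 0.15 0 0 0 0.09;0.7 -0.5 0.15 0 0 0 0.09;0.7 -0.5 0.15 0 0 0 0.09"

```text
clock: 9.1
position: [0.5902, 0.0253, 0.2483]
tool_rot: [3.141, -0.001, 0.209]
force: [4.1, -1.9, -0.5]
grip_width: 0.0128
```

```bash
python3 st.py
```

```text
clk 9.10 z 0.2483 psi 11.9 | rel C in tool: x 19.6 y 54.9 mm | F [ 4.1 -1.9 -0.5] Ft(x) 3.7 w 0.0128 q [-0.    0.45 -0.2   1.67  0.1   1.03 -1.6 ] polar -58.4
```

Request:
apply_moves:
  increments: "0.7 -0.5 0.15 0 0 0 0.09;0.7 -0.5 0.15 0 0 0 0.09;0.7 -0.5 0.15 0 0 0 0.09;0.7 -0.5 0.15 0 0 0 0.09;0.7 0 0 0 0 0 0"

```text
clock: 9.52
position: [0.57, 0.0178, 0.2484]
tool_rot: [3.141, -0.0, -0.152]
force: [1.0, -1.3, -1.7]
grip_width: 0.0128
```

```bash
python3 st.py
```

```text
clk 9.52 z 0.2484 psi -8.7 | rel C in tool: x 18.9 y 54.9 mm | F [ 1.  -1.3 -1.7] Ft(x) 1.2 w 0.0128 q [-0.05  0.42 -0.12  1.72  0.06  1.   -1.91] polar -79.8
```

Now I'll back off, lift clear and flip the yaw by half a turn. The +x face will do the rest.

Request:
apply_moves:
  increments: "0.7 0.6 0 0 0 0 0;0.7 0.6 0 0 0 0 0;0.7 0 0 -2.4 0 0 0;0.7 0 0 -2.4 0 0 0;0.7 0 0 -2.4 0 0 0;0.7 0 0 -1 0 0 0;0.7 0 0 0 0 0 -0.12;0.7 0 0 0 0 0 -0.12"

```text
clock: 10.18
position: [0.5831, 0.0168, 0.3307]
tool_rot: [-3.141, -0.001, 0.097]
force: [0.3, -0.3, -1.1]
grip_width: 0.013
```

Request:
apply_moves:
  increments: "0.7 0 0 0 0 0 -0.12;0.7 0 0 0 0 0 -0.12;0.7 0 0 0 0 0 -0.12;0.7 0 0 0 0 0 -0.12;0.7 0 0 0 0 0 -0.12;0.7 0 0 0 0 0 -0.12;0.7 0 0 0 0 0 -0.12;0.7 0 0 0 0 0 -0.12"

```text
clock: 10.85
position: [0.5829, 0.0166, 0.3298]
tool_rot: [-3.141, -0.0, 1.058]
force: [-0.7, -0.7, -0.2]
grip_width: 0.0126
```

Request:
apply_moves:
  increments: "0.7 0 0 0 0 0 -0.12;0.7 0 0 0 0 0 -0.12;0.7 0 0 0 0 0 -0.12;0.7 0 0 0 0 0 -0.12;0.7 0 0 0 0 0 -0.12;0.7 0 0 0 0 0 -0.12;0.7 0 0 0 0 0 -0.12;0.7 0 0 0 0 0 -0.12"

```text
clock: 11.52
position: [0.5828, 0.0165, 0.3299]
tool_rot: [-3.141, -0.001, 2.018]
force: [-0.3, -0.6, -0.0]
grip_width: 0.0126
```

Request:
apply_moves:
  increments: "0.7 0 0 0 0 0 -0.12;0.7 0 0 0 0 0 -0.12;0.7 0 0 0 0 0 -0.12;0.7 0 0 0 0 0 -0.12;0.7 0 0 0 0 0 -0.12;0.7 0 0 0 0 0 -0.12;0.7 0 0 0 0 0 -0.12;0.7 0 0 0 0 0 -0.12"

```text
clock: 12.18
position: [0.5829, 0.0165, 0.33]
tool_rot: [3.141, -0.0, 2.977]
force: [-0.3, 0.3, -0.8]
grip_width: 0.0126
```

Request:
apply_moves:
  increments: "0.7 0 0 0 0 0 -0.02;0.7 0 0 0 0 0 0"

```text
clock: 12.35
position: [0.5827, 0.0163, 0.3299]
tool_rot: [3.141, -0.001, 2.988]
force: [-0.4, -0.3, 0.5]
grip_width: 0.0127
```

```bash
python3 st.py;python3 - <<'E'
from workcell import bot
import cv2,numpy as np
s=bot.observe()
f=bot.grab_frame("wrist");cv2.imwrite("pics/w6.png",f["color"][:,:,::-1])
np.savez("w6.npz",pos=s["position"],rot=s["tool_rot"],**f)
E
```

```text
clk 12.35 z 0.3299 psi 171.2 | rel C in tool: x -31.7 y -54.5 mm | F [-0.4 -0.3  0.5] Ft(x) 0.4 w 0.0127 q [ 0.39  0.45 -0.75  1.56  0.32  1.26  1.01] polar -68.6
```

View pics/w6.png

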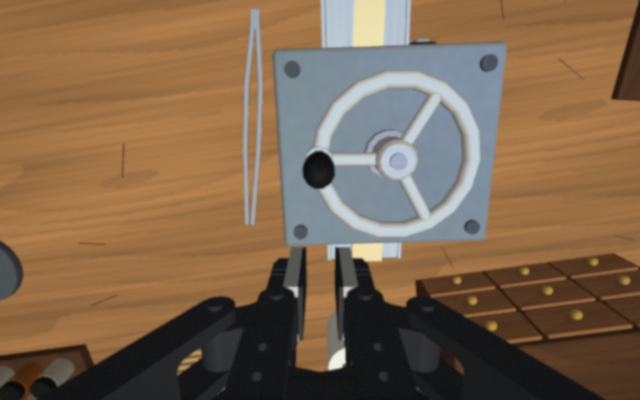

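```bash
python3 - <<'E'
from wr import *
f=pose(dict(np.load("w6.npz")))
print(wheel2(f,(290,500,60,242)))
E
```

```text
(array([0.56062855, 0.07628839, 0.226     ]), np.float64(0.051619650060566534), np.float64(21.29692392734565), [np.float64(20.209283535467524), np.float64(142.76425335763338), np.float64(260.58577960781554)])
```

Request:
apply_moves:
  increments: "0.7 0 0 2.1 0 0 0;0.7 0 0 2 0 0 0;0.7 0 0 2 0 0 0;0.7 0 0 2 0 0 0;0.7 0.4 0 0 0 0 0;0.7 0.4 0 0 0 0 0;0.7 0 0 0 0 0 0"

```text
clock: 12.98
position: [0.5742, 0.0181, 0.2505]
tool_rot: [3.141, 0.001, 2.988]
force: [0.5, 0.9, 0.5]
grip_width: 0.0128
```

```bash
python3 st.py
```

```text
clk 12.98 z 0.2505 psi 171.2 | rel C in tool: x -23.0 y -54.0 mm | F [0.5 0.9 0.5] Ft(x) -0.4 w 0.0128 q [ 0.38  0.5  -0.73  1.69  0.37  1.09  0.95] polar -75.7
```

The wheel stands at 261.3°, so 206° is done and 154° remains. I'll seat the fingers and continue with +x.

Request:
apply_moves:
  increments: "0.7 0.4 -0.1 0.2 0 0 0;0.7 0.5 -0.15 0 0 0 0.09;0.7 0.5 -0.15 0 0 0 0.09;0.7 0.5 -0.15 0 0 0 0.09;0.7 0.5 -0.15 0 0 0 0.09;0.7 0.5 -0.15 0 0 0 0.09"

```text
clock: 13.48
position: [0.5447, 0.0178, 0.2483]
tool_rot: [3.141, 0.002, 2.533]
force: [2.0, -2.4, -1.7]
grip_width: 0.0129
```

```bash
python3 st.py
```

```text
clk 13.48 z 0.2483 psi 145.1 | rel C in tool: x -20.4 y -55.5 mm | F [ 2.  -2.4 -1.7] Ft(x) -3.1 w 0.0129 q [ 0.33  0.43 -0.64  1.77  0.3   1.03  0.55] polar -104.7
```

Request:
apply_moves:
  increments: "0.7 0.5 -0.15 0 0 0 0.09;0.7 0.5 -0.15 0 0 0 0.09;0.7 0.5 -0.15 0 0 0 0.09;0.7 0.5 -0.15 0 0 0 0.09;0.7 0.5 -0.15 0 0 0 0.09;0.7 0.5 -0.15 0 0 0 0.09;0.7 0.5 -0.15 0 0 0 0.09"

```text
clock: 14.07
position: [0.5143, 0.0375, 0.2482]
tool_rot: [3.141, 0.001, 1.903]
force: [-1.3, -3.9, 0.6]
grip_width: 0.013
```

```bash
python3 st.py;python3 - <<'E'
from workcell import bot
import cv2,numpy as np
f=bot.grab_frame("wrist");cv2.imwrite("pics/w7.png",f["color"][:,:,::-1])
E
```

```text
clk 14.07 z 0.2482 psi 109.0 | rel C in tool: x -20.6 y -55.1 mm | F [-1.3 -3.9  0.6] Ft(x) -3.3 w 0.0130 q [ 0.21  0.36 -0.52  1.85  0.21  0.98 -0.06] polar -140.4
```

View pics/w7.png

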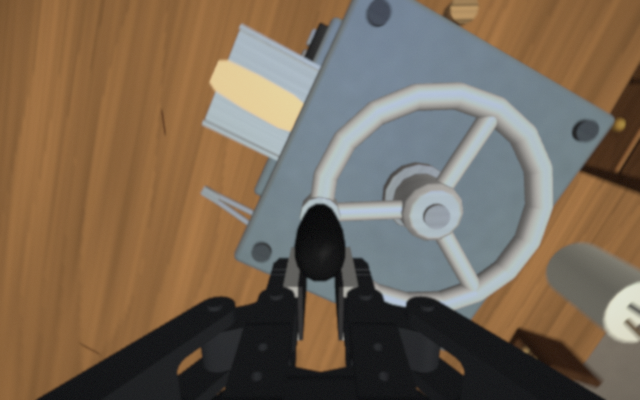

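The wrist view shows the handle at (320,240), nested against both fingertips without being gripped.

Request:
apply_moves:
  increments: "0.7 0.5 -0.15 0 0 0 0.09;0.7 0.5 -0.15 0 0 0 0.09;0.7 0.5 -0.15 0 0 0 0.09;0.7 0.5 -0.15 0 0 0 0.09;0.7 0.5 -0.15 0 0 0 0.09;0.7 0.5 -0.15 0 0 0 0.09;0.7 0.5 -0.15 0 0 0 0.09;0.7 0.5 -0.15 0 0 0 0.09"

```text
clock: 14.78
position: [0.5015, 0.0769, 0.2481]
tool_rot: [3.141, 0.0, 1.186]
force: [-4.6, -2.1, 3.5]
grip_width: 0.0127
```

Request:
apply_moves:
  increments: "0.7 0.5 -0.15 0 0 0 0.09;0.7 0.5 -0.15 0 0 0 0.09;0.7 0.5 -0.15 0 0 0 0.09;0.7 0.5 -0.15 0 0 0 0.09;0.7 0.5 -0.15 0 0 0 0.09;0.7 0.5 -0.15 0 0 0 0.09;0.7 0 0 0 0 0 0;0.7 0 0 0 0 0 0"

```text
clock: 15.45
position: [0.5116, 0.1066, 0.2478]
tool_rot: [3.141, -0.001, 0.653]
force: [0.3, 0.1, -0.4]
grip_width: 0.0123
```

```bash
python3 st.py;python3 - <<'E'
from wr import *
from workcell import bot
s=bot.observe()
f=bot.grab_frame("wrist");cv2.imwrite("pics/w8.png",f["color"][:,:,::-1])
f=pose(dict(pos=s["position"],rot=s["tool_rot"],**f));print(wheel2(f,(300,600,60,330)))
np.savez("w8.npz",**f)
E
```

```text
clk 15.45 z 0.2478 psi 37.4 | rel C in tool: x -19.0 y -54.3 mm | F [ 0.3  0.1 -0.4] Ft(x) 0.3 w 0.0123 q [-0.1   0.35 -0.28  1.84  0.12  0.97 -1.35] polar 146.7
(array([0.56187454, 0.07357836, 0.226     ]), np.float64(0.051728430786748256), np.float64(6.977895163780357), [np.float64(7.327684684318296), np.float64(129.18001729578646), np.float64(243.49213055053605)])
```

View pics/w8.png

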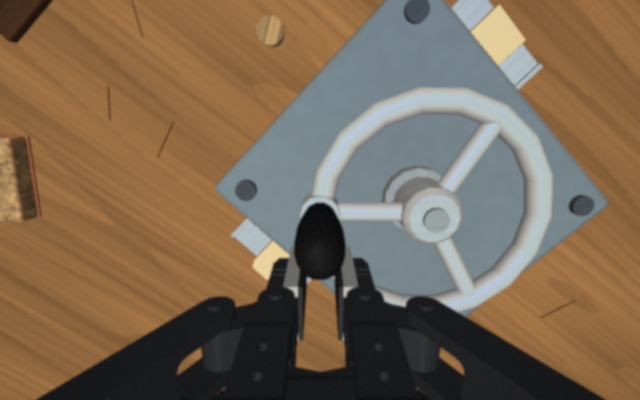

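The wheel is at about 127°, so 20° remain. I'll push about 18°, then back off and check from the first viewing pose.

Request:
apply_moves:
  increments: "0.7 0.5 -0.15 0 0 0 0.09;0.7 0.5 -0.15 0 0 0 0.09;0.7 0.5 -0.15 0 0 0 0.09;0.7 0.28 -0.08 0 0 0 0.05;0.7 0 0 0 0 0 0;0.7 0 0 0 0 0 0;0.7 0 0 0 0 0 0"

```text
clock: 16.08
position: [0.524, 0.1195, 0.2474]
tool_rot: [3.142, -0.0, 0.332]
force: [-0.7, -0.2, 0.2]
grip_width: 0.0129
```

```bash
python3 st.py;python3 - <<'E'
from workcell import bot
import numpy as np
# shift to viewing pose after backing 1.2cm and lifting
s=bot.observe();psi=s["tool_rot"][2];d=np.array([.497,.0419])-s["position"][:2]
print(d@[np.cos(psi),np.sin(psi)],d@[np.sin(psi),-np.cos(psi)],.3439-s["position"][2],.3426-psi)
E
```

```text
clk 16.08 z 0.2474 psi 19.0 | rel C in tool: x -19.3 y -53.7 mm | F [-0.7 -0.2  0.2] Ft(x) -0.7 w 0.0129 q [-0.17  0.37 -0.22  1.81  0.09  0.98 -1.66] polar 128.8
-0.050781083325331475 0.06459597397922295 0.09653270302853709 0.01076358389375942
```

Request:
apply_moves:
  increments: "0.7 -0.6 0 0 0 0 0;0.7 -0.6 0 0 0 0 0;0.7 0 0 -2.4 0 0 0;0.7 0 0 -2.4 0 0 0;0.7 0 0 -2.4 0 0 0;0.7 0 0 -2.4 0 0 -0.01;0.7 -1.9 3.2 0 0 0 0;0.7 -2 3.3 0 0 0 0"

```text
clock: 16.75
position: [0.4972, 0.0421, 0.3443]
tool_rot: [3.142, -0.002, 0.343]
force: [1.2, -1.8, 0.0]
grip_width: 0.0128
```

Request:
apply_moves:
  increments: "0.7 0 0 0 0 0 0;0.7 0 0 0 0 0 0;0.7 0 0 0 0 0 0"

```text
clock: 17.0
position: [0.4971, 0.0417, 0.3434]
tool_rot: [-3.142, -0.0, 0.339]
force: [0.5, 0.7, -0.4]
grip_width: 0.0126
```

```bash
python3 st.py;python3 - <<'E'
from wr import *
from workcell import bot
s=bot.observe()
f=bot.grab_frame("wrist");cv2.imwrite("pics/w9.png",f["color"][:,:,::-1])
f=pose(dict(pos=s["position"],rot=s["tool_rot"],**f));print(wheel2(f,(190,400,5,190)));np.savez("w9.npz",**f)
g=pose(dict(np.load("w2.npz")));print(g["pos"],g["rot"],f["pos"],f["rot"]);print(wheel2(g,(190,400,5,190)))
for k in(g,f):
    dk=wheel(k,(190,400,5,190))[4][0][0];p=plane(k,*dk,.27)-[.5597,.075,0];print(dk,p,np.degrees(np.arctan2(p[1],p[0])))
S=bot.grab_frame("scene");d=(cv2.cvtColor(S["color"],cv2.COLOR_RGB2HSV)[180:215,355:380,2]<55).astype(np.uint8)
N,l,st,ce=cv2.connectedComponentsWithStats(d);print(ce+[355,180],st[:,4],"before 365.67 198.33")
cv2.imwrite("pics/s9.png",S["color"][:,:,::-1])
E
```

```text
clk 17.00 z 0.3434 psi 19.4 | rel C in tool: x -70.1 y 10.6 mm | F [ 0.5  0.7 -0.4] Ft(x) 0.7 w 0.0126 q [-0.05  0.21 -0.19  1.76  0.04  1.17 -1.48] polar -152.0
(array([0.55977561, 0.07494868, 0.226     ]), np.float64(0.05874454503924589), np.float64(108.87930015408449), [np.float64(349.0921603930703), np.float64(108.83517807422803), np.float64(228.7479579531731)])
[0.49696444 0.0419036  0.34386047] [-3.14156848e+00  9.72464546e-04  3.42567663e-01] [0.49710735 0.04166581 0.3434208 ] [-3.14152266e+00 -3.08731129e-04  3.38823010e-01]
(array([0.55971598, 0.07499682, 0.226     ]), np.float64(0.05875914236904876), np.float64(107.26304848794037), [np.float64(347.5774997038607), np.float64(106.95426330403748), np.float64(227.09535204910603)])
[215.59046693 100.65077821] [-0.01582625  0.05054598  0.27      ] 107.38565140588409
[214.85196078 103.68823529] [-0.01710809  0.05005474  0.27      ] 108.86978894480906
[[367.14756258 196.78129117]
 [365.625      197.96428571]
 [377.5        211.5       ]] [759 112   4] before 365.67 198.33
```

View pics/w9.png

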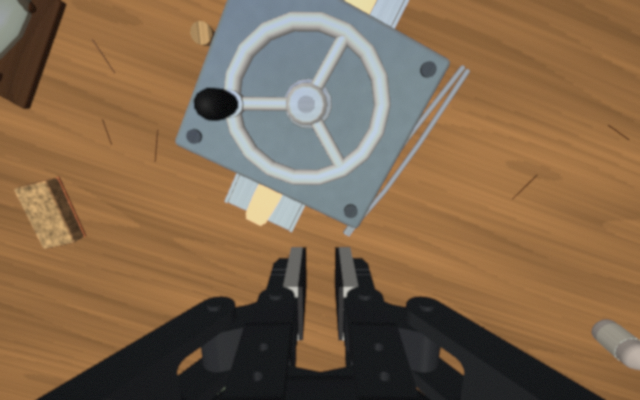

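The wheel sits at 108.85° against 107.25° at the start, so about 1.6° (1.5 mm) is missing. I'll go back the same way and push the last 1.5 mm.

Request:
apply_moves:
  increments: "0.7 2 -3.3 0 0 0 0;0.7 1.9 -3.2 0 0 0 0.01;0.7 0 0 2.4 0 0 0;0.7 0 0 2.4 0 0 0;0.7 0 0 2.4 0 0 0;0.7 0 0 2.4 0 0 0;0.7 0 0 0 0 0 0;0.7 0 0 0 0 0 0"

```text
clock: 17.77
position: [0.5123, 0.1166, 0.247]
tool_rot: [-3.141, 0.002, 0.33]
force: [-0.3, 0.7, -0.1]
grip_width: 0.013
```

```bash
python3 st.py;python3 st.py
```

```text
clk 17.77 z 0.2470 psi 18.9 | rel C in tool: x -31.4 y -54.7 mm | F [-0.3  0.7 -0.1] Ft(x) -0.0 w 0.0130 q [-0.16  0.35 -0.22  1.83  0.09  0.97 -1.67] polar 138.8
clk 17.77 z 0.2470 psi 18.9 | rel C in tool: x -31.4 y -54.7 mm | F [-0.3  0.7 -0.1] Ft(x) -0.0 w 0.0130 q [-0.16  0.35 -0.22  1.83  0.09  0.97 -1.67] polar 138.8
```

Request:
apply_moves:
  increments: "0.7 0.5 0 0 0 0 0;0.7 0.4 0 0 0 0 0;0.7 0.2 0 0 0 0 0;0.7 0.15 0 0 0 0 0;0.7 0.1 0 0 0 0 0;0.7 0 0 0 0 0 0;0.7 0 0 0 0 0 0"

```text
clock: 18.35
position: [0.5254, 0.1205, 0.2474]
tool_rot: [-3.141, -0.0, 0.329]
force: [-1.2, 0.4, 1.1]
grip_width: 0.0128
```

```bash
python3 st.py
```

```text
clk 18.35 z 0.2474 psi 18.8 | rel C in tool: x -17.7 y -54.1 mm | F [-1.2  0.4  1.1] Ft(x) -1.1 w 0.0128 q [-0.17  0.37 -0.22  1.8   0.1   0.98 -1.67] polar 127.0
```

Request:
apply_moves:
  increments: "0.7 -0.6 0 0 0 0 0;0.7 -0.75 0 0 0 0 0;0.7 0 0 -2.4 0 0 0;0.7 0 0 -2.4 0 0 0;0.7 0 0 -2.4 0 0 0;0.7 0 0 -2.4 0 0 -0.01;0.7 -1.9 3.2 0 0 0 0;0.7 -2 3.3 0 0 0 0"

```text
clock: 19.02
position: [0.4971, 0.0421, 0.3443]
tool_rot: [3.142, -0.002, 0.342]
force: [0.5, -1.8, -0.7]
grip_width: 0.0125
```

Request:
apply_moves:
  increments: "0.7 0 0 0 0 0 0;0.7 0 0 0 0 0 0;0.7 0 0 0 0 0 0"

```text
clock: 19.27
position: [0.4971, 0.0417, 0.3434]
tool_rot: [3.142, -0.0, 0.338]
force: [-0.1, 0.0, -0.8]
grip_width: 0.0129
```

```bash
python3 st.py;python3 - <<'E'
from wr import *
from workcell import bot
s=bot.observe()
f=bot.grab_frame("wrist");cv2.imwrite("pics/w10.png",f["color"][:,:,::-1])
f=pose(dict(pos=s["position"],rot=s["tool_rot"],**f));print(wheel2(f,(190,400,5,190)))
dk=wheel(f,(190,400,5,190))[4][0][0];p=plane(f,*dk,.27)-[.5597,.075,0];print(dk,np.degrees(np.arctan2(p[1],p[0])))
S=bot.grab_frame("scene");d=(cv2.cvtColor(S["color"],cv2.COLOR_RGB2HSV)[180:215,355:380,2]<55).astype(np.uint8)
N,l,st,ce=cv2.connectedComponentsWithStats(d);print(ce[1]+[355,180],"before 365.67 198.33")
cv2.imwrite("pics/s10.png",S["color"][:,:,::-1])
E
```

```text
clk 19.27 z 0.3434 psi 19.4 | rel C in tool: x -70.1 y 10.7 mm | F [-0.1  0.  -0.8] Ft(x) -0.1 w 0.0129 q [-0.05  0.21 -0.19  1.76  0.04  1.17 -1.48] polar -152.0
(array([0.55979906, 0.07499624, 0.226     ]), np.float64(0.058747099522262994), np.float64(107.4291051159996), [np.float64(347.7297919297789), np.float64(107.15663689503187), np.float64(227.36416183221706)])
[214.66959064 101.49902534] 107.46083754726638
[365.71681416 198.21238938] before 365.67 198.33
```

View pics/w10.png

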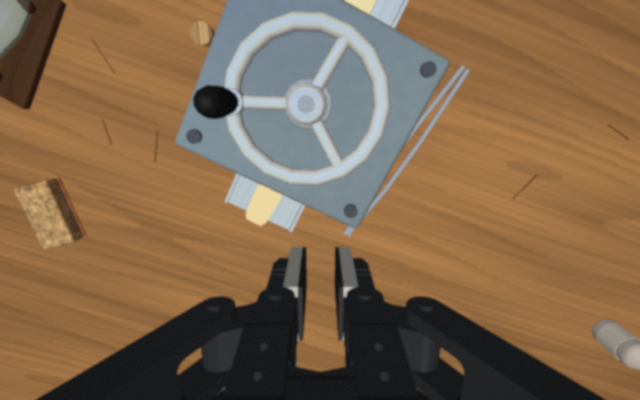

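View pics/s10.png

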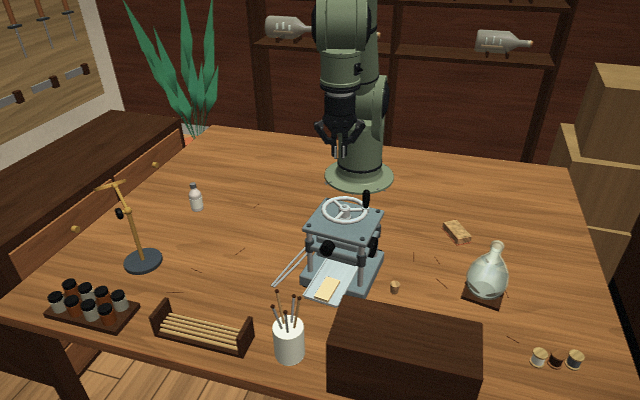

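The wheel is back within about 0.2° of its start: the spokes read 107.43° against 107.26°, and the handle's pixel in the scene view is 0.1 px off. Everything else looks unmoved and the arm is clear, so I'll hand in.

```bash
python3 -c "
from workcell import bot
print(bot.job_done())"
```

```text
the job is handed in; nothing more can be done
None
```

The hand wheel has gone one full clockwise turn, and the handle is back where it started to within about 0.2°. I handed the job in at about 19 s.

- **How it was pushed:** The handle rested against the ends of two fingers set about 13 mm apart and was never gripped. It was pushed about 206°. I then lifted clear, turned the wrist back and pushed the remaining 154°. The push read 3–4 N, with total readings up to about 5.5 N.
- **Wheel angle:** The first stop was 1.6° short, so I went back and pushed the last 1.5 mm. From the same wrist-camera pose, the spokes then read 107.43° against 107.26° at the start. The handle read 107.46° against 107.39°, and in the scene camera it was within 0.13 px of its starting place.
- **Other things on the desk:** The hull blank, plank, cork, tweezers, flask, glue bottle and sanding block look unmoved in the before and after pictures. I checked these by eye only.
- **What disagreed:** The single-view angles of the handle in the first scene and top pictures were 106.5° and 111.4°. A first rim fit from the wrist camera also gave spoke angles that disagreed by about 10°. I replaced both with a circle fit of the rim, where all three spokes agreed to within about 0.6°. The circle-fit rim radius read 58.8 mm against the 61 mm given. It read 51.7 mm in two mid-turn views with coarser fits, which I used only to track progress.

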